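# Set the gate gap of a dry-feed belt feeder to a gauge, and cover the hopper

### The arm

A 7-joint arm with a two-finger parallel gripper is mounted at the origin on the work surface. World frame = base frame: x ahead of the robot, y to its left, z up, the work surface at z = 0. Lengths are in m, angles in rad, forces in N, time in s.
With the tool pointing down it reaches from about 0.425 to 0.925 m from the base axis. Payload 6.8 kg.
Tool frame: the origin (TCP) lies at the very end of the fingers, on their centre line; the grasp point (between the pads) lies 19 mm behind it; z points along the fingers, y is the line along which they close (so a half turn about z gives the same grasp; the last joint's range is limited). The gripper opens to 85 mm and grips with 20 to 120 N. Pads are 22 mm wide; open, the fingers measure 114 mm over their backs; the gripper's body (76 mm by 85 mm) begins 54 mm behind the grasp point. The pads swing forward as they close: fully open they stand 13 mm farther back than shut.
Start: joints at [-1.398, 0.477, 0.022, 1.555, -0.011, 1.109, -0.083], TCP at [0.187, 0.649, 0.231] pointing down, gripper open.
Joint ranges: [-2.96, 2.96], [-0.34, 2.1], [-1.41, 1.46], [0.24, 2.44], [-1.37, 4.51], [0.17, 1.92], [-2.96, 2.96]. Speed limits (rad/s): [2.39, 2.39, 3.14, 3.14, 3.14, 3.14, 3.14].

### API

Orientations are given as a unit quaternion [x, y, z, w].
In Python, from workcell import monitor, viewer, robot gives the robot as it stands.
- The arm moves only by the shell command python3 -m handwheel 'ROWS' [FORCE]. ROWS is JSON, a list of rows, each a list of 5 numbers: the shift along the tool's x, y, z as a fraction of full scale, then the turn about the tool's z as a fraction of full scale, then the closure in counts, from 0 (fully open) to 255 (shut). A call has 1 to 8 rows; each row is the pose to reach, as a shift and turn from the pose commanded when the call began, along the tool's axes at that moment, turning the shorter way round; what a row does not reach only later rows make up. Full scale, the value 1, is 0.3 m for a shift and 360 degrees for a turn. A row lasts 1/10 s, in which the tool goes at most 50 mm and 8.59 degrees, less where a joint would pass 70% of its speed; a pose out of reach is approached as far as the arm can. A call with a number of a shift or a turn outside -1 to 1 is refused whole. A call with a gripper value outside its range is refused whole. The fingers move at their own pace and stop on an object; FORCE is the grip in N (left out, the last holds). Time passes only in rows, so rows that repeat a pose let the fingers close. It gives the time, the measured TCP pose, the force, the opening and the grip force at its end, in the units of the state.
- monitor.observe(): the state, without advancing time (a new reading comes with each control period).
- viewer.grab_frame(name): name is "scene" or "top"; returns a dict with "color" (420x560x3 uint8, blue, green, red), "intrinsics" (3x3 intrinsics, pixels), "dist_coeffs" ([k1, k2, p1, p2, k3] as OpenCV has them; the pictures are not rectified), "R" (3x3) and "t" (3): a world point X has camera coordinates R X + t. Camera axes: x right, y down, z forward; pixel columns grow to the right and rows downward; lengths in m; the calibration is good to about 2 mm. A picture is of the moment at which its call begins. There is no depth.
- robot.sign_off(): hands the job in; it is judged then, once.
The state is a dict: "time": time; "joint_positions": joint angles; "dq": joint speeds; "tau": joint torques, N m; "tcp_pos": TCP position; "orientation": TCP orientation; "force": force on the tool from outside, world axes, zero at the start; "wrist_torque": the same for the moment, N m; "gripper_width": finger opening in m; "gripper_force": force on a finger pad.
Only numpy, scipy, OpenCV 4.12 (cv2) and the standard library are available. Lean on these libraries where they do the work, as an engineer would, in place of code of your own. Each camera call takes 0.05 s, during which the arm holds its last target. There are 200 camera calls.

### The job

Set the layer gate of the dry-feed belt feeder: its gap gauge already lies on the belt under the gate, so turn the bar knob on top of the gate screw clockwise until the gate's rubber lip just bears on the blade, so that it drags lightly without being clamped hard, and let go of the knob. Then draw the gauge out, without altering the setting, and lay it flat inside the shallow white tray. Set the round cover on the hopper as well, so that it sits fully down and level, and leave the other things on the bench where they are.

Things in the scene. Friction and masses are not known exactly. Their poses are not given: they have to be found in the camera images.
- feeder: Fixed bench machine, 430 x 130 mm: white belt 84 mm wide, not moving, its top at z 90 mm from y -200 to +200 mm. Origin on the bench under the gate, mid-belt. y runs along the belt from gate to hopper, x across (motor on -x), z up. The gate bridge (posts at x +-49 mm, crosshead up to z 225 mm) stands within 14 mm of y = 0.
- screw_knob (a point): Centre of the black bar knob on the gate screw, above the gate: bar 52 mm long (its x axis), 14 mm wide (y), 26 mm high, about 0.28 m above the bench, on a hub 26 mm across; the crosshead is 45 mm below. Grip from above across the 14 mm. Turned clockwise seen from above it goes down with the gate, 8 mm per full turn (1.27 mm per rad).
- gate_screw (a joint): Gate screw angle, rad, growing clockwise seen from above, which lowers the gate. At 0 the free lip's edge is 12 mm above the belt; each rad takes off 1.273 mm; end stop at 7.9. So the lip first touches the 6 mm blade at 4.71. Friction (0.05 N m) holds it where it is left. Starts between 2.4 and 3.5.
- gate: Stainless gate plate 74 mm wide across the belt, moved by the screw, with a soft rubber lip 72 mm wide, 10 mm thick on its lower edge. Origin at the free lip's edge, mid-belt. Once on the blade the lip gives (4 N per mm, 5 N per rad of the screw) while the plate goes on down. 0.5 to 1.5 mm past first touch (screw 5.1 to 5.9 rad) is a good light drag.
- gauge_handle (a point): Centre of the gap gauge's black handle, 18 mm wide (x), 60 long (y), 27 high. A flat steel blade 26 mm wide, 6 thick runs from it to +y, its tip 160 mm from this point, undersides flush, 13.5 mm below it. 190 mm overall, 180 g. Starts flat on the belt, handle about 130 mm from the gate on the side away from the hopper, tip 25 to 35 mm past the gate. Drag when nipped up to 20 N.
- tray: Fixed shallow white tray on the bench, 230 mm (its x axis) by 140 mm (y) outside, walls 4 mm thick and 20 mm high, floor 4 mm thick, empty. Origin at the centre of its underside.
- cover_handle (a point): Centre of the black bar handle of the round hopper cover: bar 76 mm long (x), 14 wide (y), 16 high, 16 mm free under it. The cover is a stainless disc 138 mm across, 4 mm thick, its underside 28 mm below this point; a spigot 110 mm across goes 8 mm further down. 300 g. Lies on the bench, spigot down.
- hopper_rim (a point): Centre of the hopper's round mouth at rim height, 240 mm above the bench, 110 mm from the gate along the feeder's y. Rim 124 mm across outside, 118 mm inside. The cover's spigot goes inside, its disc rests on the rim: handle centre then 28 mm above this point.
- wash_bottle: Bystander: white wash bottle with yellow cap and bent spout, 68 mm across, 205 mm high. Origin at its foot.
- breeding_tank: Bystander: clear fish breeding tank 190 x 100 x 85 mm. Origin at its foot.
- feed_jar: Bystander: amber jar with a white cap, 72 mm across, 95 mm high. Origin at its foot.
- beaker: Bystander: glass beaker 66 mm across, 85 mm high. Origin at its foot.
- petri_stack: Bystander: stack of dishes 90 mm across, 39 mm high. Origin at its foot.
- scoop: Bystander: steel spoon 170 mm long, lying on the bench. Origin at its middle.

How it is judged:
On the way, in this order (a step that is already met when the one before it is completed fails the run):
1. the gate's lip bears lightly on the gauge blade (0.4 to 8 N) with the knob and the gauge let go (contact force between gate and gauge between 0.4 and 8 N and y of gauge_handle in the frame of feeder above -0.155 m and contact force between the fingers and gate below 0.1 N and contact force between the fingers and gauge below 0.1 N), for 0.2 s.
2. the gauge has been drawn out and lies flat inside the tray, let go (x of gauge_handle in the frame of tray between -0.115 and 0.115 m and y of gauge_handle in the frame of tray between -0.07 and 0.07 m and height (world z) of gauge_handle below 0.024 m and angle between gauge_handle's own z axis and vertical below 0.05 rad and contact force between the fingers and gauge below 0.1 N), for 0.2 s.
At the end, for the whole second after the job is handed in: The gate screw stands between 4.76 and 6.3 rad (lip 0 to 2 mm lower than the gauge is thick); the gauge lies flat (within 0.05 rad) and still inside the tray, on its floor; the cover is fully down on the hopper (within 3 mm), its centre within 7 mm of the hopper's, level within 0.035 rad and still (value of joint gate_screw between 4.76 and 6.3 rad and x of gauge_handle in the frame of tray between -0.115 and 0.115 m and y of gauge_handle in the frame of tray between -0.07 and 0.07 m and height (world z) of gauge_handle below 0.024 m and angle between gauge_handle's own z axis and vertical below 0.05 rad and z of cover_handle in the frame of hopper_rim between 0.025 and 0.031 m and horizontal distance between cover_handle and hopper_rim below 0.007 m and angle between cover_handle's own z axis and vertical below 0.035 rad and linear speed of each of cover, gauge below 0.02 m/s); the robot touches nothing.
It fails at once if a bystander is moved more than 30 mm (distance of any of wash_bottle, breeding_tank, feed_jar, beaker, petri_stack, scoop from where it was at the start of the episode above 0.03 m).
It also fails if it takes over 72 s, if anything falls off the work surface, if the arm or the gripper's body presses on something with over 40 N, if the wrist force passes 120 N, or if a joint passes its speed limit or range.

## Working session

There is one attempt and no reset: what is moved stays moved. The work goes in short steps, Python scripts to look and compute and a shell command to move; the robot and the scene stay as the last step left them, time stands still between calls to the robot, and variables do not carry over. Pictures are saved under pics/ and viewed, at most 10 in all, crops included, and the job is handed in when it is done.

```bash
mkdir -p pics; ls
python3 - <<'E'
from workcell import monitor, viewer
import cv2,pickle
s=monitor.observe(); print(s)
for n in("scene","top"):
    f=viewer.grab_frame(n); pickle.dump(f,open(n+".pkl","wb"))
    cv2.imwrite(f"pics/{n}0.png",cv2.resize(f["color"],(784,588),interpolation=cv2.INTER_CUBIC))
    print(n,f["intrinsics"],f["dist_coeffs"],f["R"],f["t"],-f["R"].T@f["t"])
E
```

```text
pics
{'time': 0.0, 'joint_positions': array([-1.39811283,  0.47777933,  0.02236887,  1.55645727, -0.0114864 ,
        1.10929046, -0.0830738 ]), 'dq': array([-0.00057357, -0.00098156, -0.00126125, -0.00083342, -0.00064637,
        0.000706  ,  0.00198837]), 'tau': array([-8.35393839e-04, -5.96449256e+01,  1.60739467e+00, -2.81203526e+01,
        1.24043811e-02,  9.42724786e-03,  9.69626683e-06]), 'tcp_pos': array([0.18692018, 0.64798836, 0.23033775]), 'orientation': array([ 1.39917138e-01,  9.90162804e-01, -9.01698418e-04, -4.70775449e-05]), 'force': array([ 0.69295869, -0.17686019, -0.41019785]), 'wrist_torque': array([-0.0414452 ,  0.06176874, -0.04683426]), 'gripper_force': 0.0, 'gripper_width': 0.08511884481139285}
scene [[501.65355777   0.         289.3278848 ]
 [  0.         501.65355777 204.69209791]
 [  0.           0.           1.        ]] [-0.12146978  0.          0.          0.          0.        ] [[ 0.87984036  0.47496694  0.01695131]
 [ 0.33190304 -0.58851437 -0.73721857]
 [-0.34017836  0.65426084 -0.67544166]] [-0.51069337 -0.07277899  1.79029614] [ 1.0825042  -0.97158968  1.1642435 ]
top [[396.73822454   0.         277.39741632]
 [  0.         396.73822454 209.24164244]
 [  0.           0.           1.        ]] [-0.04114057  0.          0.          0.          0.        ] [[-0.01378201 -0.9998771   0.00747277]
 [-0.9928751   0.01280009 -0.11847024]
 [ 0.11836003 -0.00905229 -0.99292948]] [0.00995084 0.61332754 1.3155622 ] [0.4533848  0.01400782 1.3788472 ]
```

View pics/scene0.png

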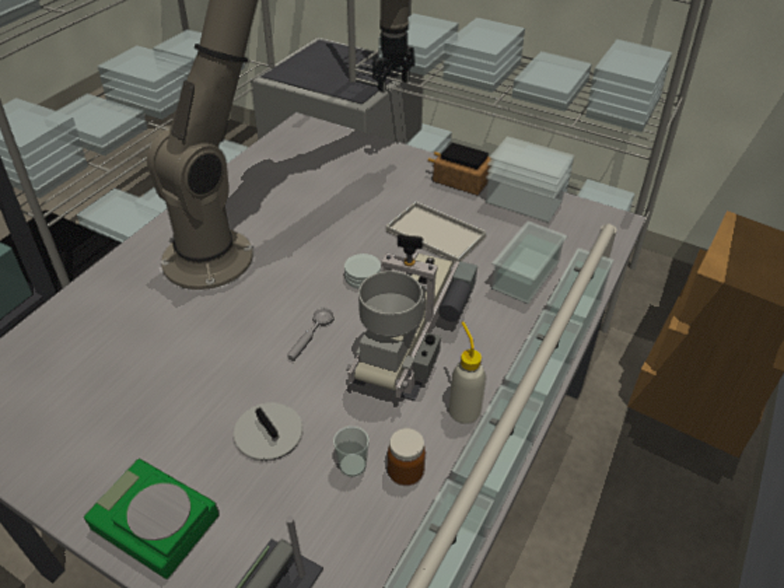

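View pics/top0.png

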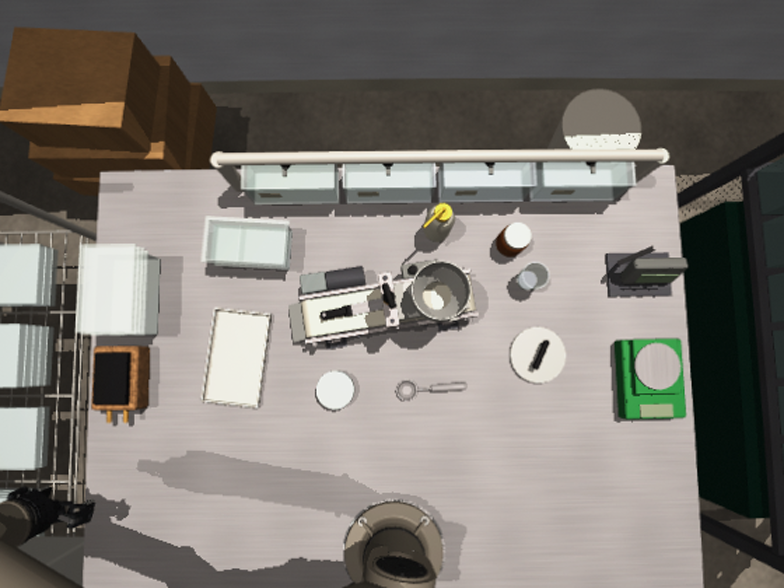

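Top view: the feeder lies along world y, with the gate at about (390,293) and the hopper at (440,292). The tray is at (237,358) and the cover at (538,355). I'll enlarge this region to measure it.

```bash
cat > h.py <<'E'
import numpy as np,cv2,pickle
from workcell import monitor,viewer
def ray(f,uv):
    p=cv2.undistortPoints(np.array([[uv]],float),f["intrinsics"],f["dist_coeffs"])[0,0]
    d=f["R"].T@np.r_[p,1]; return -f["R"].T@f["t"],d
def at(f,uv,z):
    o,d=ray(f,uv); return o+d*(z-o[2])/d[2]
def px(f,X):
    return cv2.projectPoints(np.array([X],float),cv2.Rodrigues(f["R"])[0],f["t"],f["intrinsics"],f["dist_coeffs"])[0][0,0]
def crop(f,x0,y0,w,h,s,name):
    cv2.imwrite("pics/"+name,cv2.resize(f["color"][y0:y0+h,x0:x0+w],None,fx=s,fy=s,interpolation=cv2.INTER_CUBIC))
def tri(f,u,g,v):
    o,d=ray(f,u);p,e=ray(g,v)
    A=np.c_[d,-e];t=np.linalg.lstsq(A,p-o,rcond=None)[0]
    a=o+d*t[0];b=p+e*t[1];return (a+b)/2,np.linalg.norm(a-b)
E
python3 - <<'E'
from h import *
f=pickle.load(open("top.pkl","rb")); crop(f,140,170,270,130,2.9,"topc.png")
g=pickle.load(open("scene.pkl","rb")); crop(g,160,140,200,190,3.1,"scenec.png")
E
```

```text
(no output)
```

View pics/topc.png

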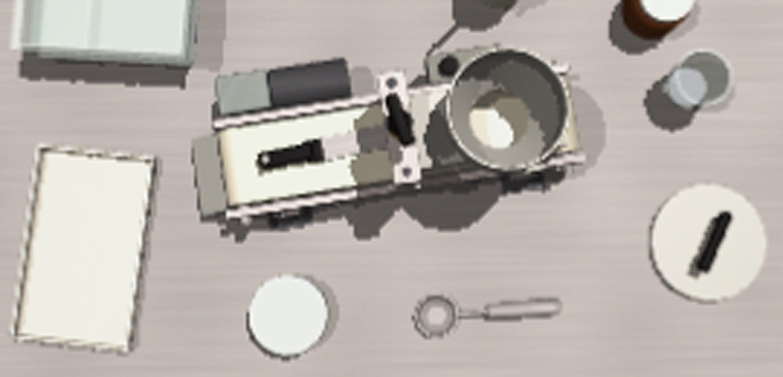

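View pics/scenec.png

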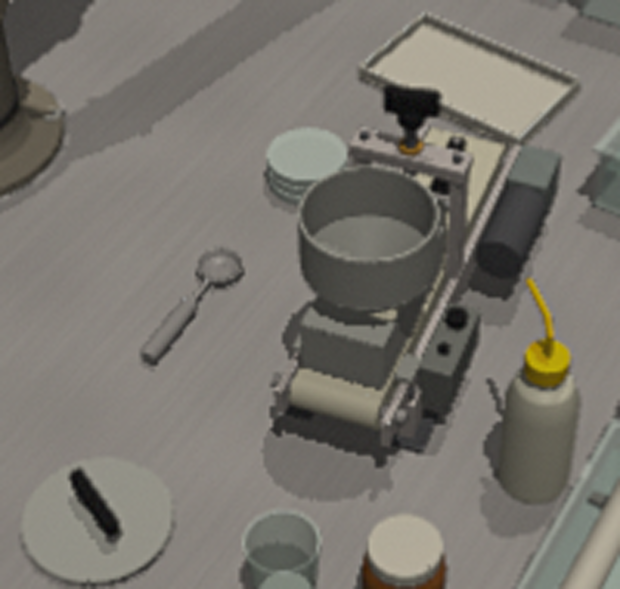

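Top crop: knob bar runs (390,95) to (409,142), gauge handle (258,158) to (322,151), hopper rim is centred on (506,108), cover disc on (708,242) with its bar (727,213) to (702,268), and the tray corners are (40,148), (158,156), (14,342), (132,352). The scene crop shows the knob at (411,103), the hopper rim at (369,217) and the cover at (98,520).

Run:
```python
from h import *
f=pickle.load(open("top.pkl","rb")); g=pickle.load(open("scene.pkl","rb"))
T=lambda u,v:(140+u/2.9-.33,170+v/2.9-.33); S=lambda u,v:(160+u/3.1-.33,140+v/3.1-.33)
def dark(name,u0,v0,u1,v1,z,th=45):
    x0,y0=np.int32(T(u0,v0));x1,y1=np.int32(T(u1,v1))
    m=f["color"][y0:y1,x0:x1].max(2)<th
    p=np.argwhere(m)[:,::-1]+[x0,y0]
    W=np.array([at(f,q,z)[:2] for q in p]).astype(np.float32)
    c,s,a=cv2.minAreaRect(W); 
    e=np.linalg.eigh(np.cov(W.T))[1][:,1]
    print(name,len(p),"rect",np.round(c,4),np.round(s,4),round(a,1),"mean",W.mean(0).round(4),"axis deg",np.degrees(np.arctan2(e[1],e[0])).round(1))
dark("knob",380,88,416,150,.29)
dark("handle",250,140,326,172,.115)
dark("cover",685,200,740,280,.042)
print("rim",at(f,T(506,108),.24).round(4),"tri",tri(f,T(506,108),g,S(369,217)))
for n,(u,v) in dict(l=(444,108),r=(566,108),t=(506,47),b=(506,170)).items(): print("rim",n,at(f,T(u,v),.24).round(4))
print("cover disc",at(f,T(708,242),.012).round(4), "scene",at(g,S(98,520),.012).round(4))
c=[at(f,T(*q),.02)[:2].round(4) for q in [(40,148),(158,156),(132,352),(14,342)]];print("tray",c,np.mean(c,0))
print("posts",at(f,T(391,84),.225).round(4),at(f,T(406,174),.225).round(4))
print("belt edges",[at(f,T(*q),.1).round(3) for q in [(222,126),(232,210),(388,97),(585,160)]])
print("knob tri",tri(f,T(399,118),g,S(411,100)))
```

```text
knob 87 rect [0.5782 0.0059] [0.0472 0.0188] 13.1 mean [0.5767 0.0051] axis deg -159.8
handle 110 rect [0.559  0.1243] [0.0217 0.0665] 14.1 mean [0.561  0.1205] axis deg 102.1
cover 80 rect [ 0.4602 -0.3609] [0.013  0.0698] 63.9 mean [ 0.4597 -0.3608] axis deg 153.2
rim [ 0.5946 -0.1029  0.24  ] tri (array([ 0.59675815, -0.10273151,  0.23346963]), np.float64(0.003244545302774537))
rim l [ 0.5954 -0.041   0.24  ]
rim r [ 0.5938 -0.163   0.24  ]
rim t [ 0.6563 -0.1045  0.24  ]
rim b [ 0.5326 -0.1014  0.24  ]
cover disc [ 0.4595 -0.3627  0.012 ] scene [ 0.4654 -0.3634  0.012 ]
tray [array([0.5811, 0.4289]), array([0.5698, 0.2883]), array([0.3414, 0.3166]), array([0.3543, 0.4548])] [0.46165 0.37215]
posts [0.6224 0.0116 0.225 ] [ 0.5309 -0.0023  0.225 ]
belt edges [array([0.596, 0.201, 0.1  ]), array([0.502, 0.189, 0.1  ]), array([0.626, 0.015, 0.1  ]), array([ 0.552, -0.204,  0.1  ])]
knob tri (array([0.58121638, 0.00469905, 0.28359546]), np.float64(0.0009270147303077211))
```

```bash
cat >> h.py <<'E'
from scipy.spatial.transform import Rotation as Ro
def tgt(x,y,z,a=None):
    s=monitor.observe();R=Ro.from_quat(s["orientation"]).as_matrix();p=s["tcp_pos"]
    al=np.degrees(np.arctan2(R[1,1],R[0,1]))
    d=R.T@(np.array([x,y,z])-p)
    t=0 if a is None else ((al-a+180)%360-180)
    print("t",s["time"].__round__(2),"tcp",p.round(4),"alpha",al.round(1),"tilt",np.degrees(np.arccos(-R[2,2])).round(2),"F",s["force"].round(1),"w",round(s["gripper_width"],4),"q7",s["joint_positions"][6].round(2))
    print("shift m",d.round(4),"frac",(d/.3).round(4),"turn deg",round(t,1),"frac",round(t/360,4))
E
python3 -c "
from h import *
tgt(.187,.648,.40); tgt(.38,.33,.4,92); tgt(.577,.0057,.4,110)"
```

```text
t 0.1 tcp [0.1869 0.648  0.2304] alpha 73.9 tilt 0.1 F [ 0.8  0.2 -0.1] w 0.0856 q7 -0.08
shift m [-1.000e-04 -3.000e-04 -1.696e-01] frac [-4.000e-04 -1.000e-03 -5.653e-01] turn deg 0 frac 0.0
t 0.1 tcp [0.1869 0.648  0.2304] alpha 73.9 tilt 0.1 F [ 0.8  0.2 -0.1] w 0.0856 q7 -0.08
shift m [-0.2737 -0.2524 -0.1691] frac [-0.9123 -0.8412 -0.5638] turn deg -18.1 frac -0.0502
t 0.1 tcp [0.1869 0.648  0.2304] alpha 73.9 tilt 0.1 F [ 0.8  0.2 -0.1] w 0.0856 q7 -0.08
shift m [-0.5528 -0.5094 -0.1687] frac [-1.8428 -1.698  -0.5622] turn deg -36.1 frac -0.1002
```

```bash
python3 -m handwheel '[[-0.1,-0.1,-0.4,0,0],[-0.91,-0.84,-0.565,-0.05,0],[-0.91,-0.84,-0.565,-0.05,0],[-0.91,-0.84,-0.565,-0.05,0],[-0.91,-0.84,-0.565,-0.05,0],[-0.91,-0.84,-0.565,-0.05,0],[-0.91,-0.84,-0.565,-0.05,0],[-0.91,-0.84,-0.565,-0.05,0]]' 40; python3 -c "
from h import *
tgt(.577,.0057,.36,110)"
```

```text
time: 0.9
tcp_pos: [0.3676, 0.3492, 0.3929]
orientation: [-0.017, 1.0, -0.0, -0.0]
force: [1.9, 0.3, -0.6]
gripper_width: 0.085
gripper_force: 0.0
t 0.9 tcp [0.3676 0.3492 0.3929] alpha 91.9 tilt 0.02 F [ 1.9  0.3 -0.6] w 0.085 q7 0.73
shift m [-0.1978 -0.3503  0.0329] frac [-0.6594 -1.1676  0.1098] turn deg -18.1 frac -0.0503
```

```bash
python3 -m handwheel '[[-0.56,-1,0,-0.02,0],[-0.56,-1,0,-0.05,0],[-0.56,-1,0,-0.05,0],[-0.56,-1,0,-0.05,0],[-0.56,-1,0,-0.05,0],[-0.56,-1,0,-0.05,0],[-0.56,-1,0,-0.05,0],[-0.56,-1,0,-0.05,0]]'
python3 - <<'E'
from h import *
tgt(.577,.0057,.33,110)
f=viewer.grab_frame("top");pickle.dump(f,open("top1.pkl","wb"))
E
```

```text
time: 1.7
tcp_pos: [0.5469, 0.049, 0.3923]
orientation: [-0.167, 0.986, -0.002, 0.0]
force: [-1.1, 0.5, -0.4]
gripper_width: 0.0853
gripper_force: 0.0
t 1.7 tcp [0.5469 0.049  0.3923] alpha 109.3 tilt 0.21 F [-1.1  0.5 -0.4] w 0.0853 q7 1.77
shift m [-0.0142 -0.0506  0.0625] frac [-0.0472 -0.1687  0.2083] turn deg -0.7 frac -0.0021
```

```bash
python3 -m handwheel '[[-0.047,-0.169,0.08,-0.002,0],[-0.047,-0.169,0.2,-0.002,0],[-0.047,-0.169,0.27,-0.002,0],[-0.047,-0.169,0.27,-0.002,0],[-0.047,-0.169,0.27,-0.002,0]]'
python3 - <<'E'
from h import *
tgt(.577,.0057,.272,110)
g=viewer.grab_frame("scene");crop(g,230,100,120,100,5,"knob1.png")
E
```

```text
time: 2.25
tcp_pos: [0.5753, 0.0155, 0.3119]
orientation: [-0.18, 0.984, 0.0, -0.0]
force: [-0.0, 0.0, 0.7]
gripper_width: 0.0853
gripper_force: 0.0
t 2.25 tcp [0.5753 0.0155 0.3119] alpha 110.7 tilt 0.04 F [-0.   0.   0.7] w 0.0853 q7 1.91
shift m [ 0.0019 -0.0098  0.0399] frac [ 0.0064 -0.0326  0.1329] turn deg 0.7 frac 0.002
```

View pics/knob1.png

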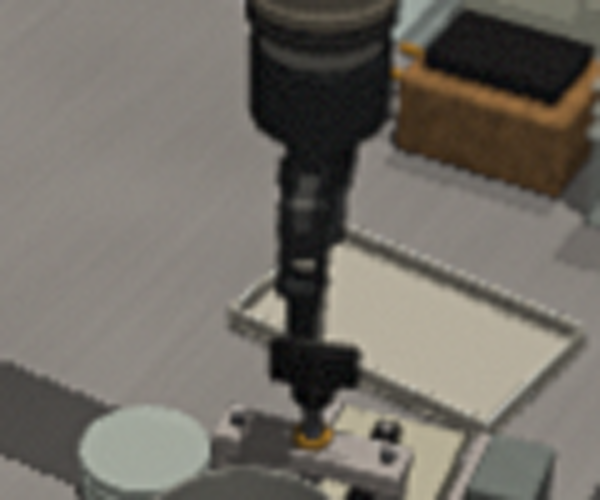

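The knob is right under the fingertips, which line up one behind the other, at about (313,365). I'll settle here and then descend.

```bash
python3 -m handwheel '[[0,0,0,0,0],[0,0,0,0,0],[0,0,0,0,0]]'
python3 - <<'E'
from h import *
tgt(.577,.0057,.272,110)
E
```

```text
time: 2.6
tcp_pos: [0.5758, 0.0144, 0.3124]
orientation: [-0.179, 0.984, 0.0, 0.001]
force: [-0.6, -0.1, 0.1]
gripper_width: 0.0852
gripper_force: 0.0
t 2.6 tcp [0.5758 0.0144 0.3124] alpha 110.7 tilt 0.09 F [-0.6 -0.1  0.1] w 0.0852 q7 1.91
shift m [ 0.002  -0.0086  0.0404] frac [ 0.0068 -0.0287  0.1346] turn deg 0.7 frac 0.0018
```

```bash
python3 -m handwheel '[[0.007,-0.029,0,0,0],[0.007,-0.029,0.07,0,0],[0.007,-0.029,0.135,0,100],[0.007,-0.029,0.135,0,255],[0.007,-0.029,0.135,0,255],[0.007,-0.029,0.135,0,255],[0.007,-0.029,0.135,0,255],[0.007,-0.029,0.135,0,255]]' 30
python3 - <<'E'
from h import *
tgt(.577,.0057,.272,110); print(monitor.observe()["wrist_torque"])
E
```

```text
time: 3.4
tcp_pos: [0.5776, 0.0044, 0.2723]
orientation: [-0.179, 0.984, -0.0, 0.001]
force: [1.0, -2.6, 3.4]
gripper_width: 0.0133
gripper_force: 35.0
t 3.4 tcp [0.5776 0.0044 0.2723] alpha 110.6 tilt 0.16 F [ 1.  -2.6  3.4] w 0.0133 q7 1.95
shift m [0.0001 0.0014 0.0003] frac [0.0002 0.0047 0.0011] turn deg 0.6 frac 0.0016
[-0.5017742  -0.21155016 -0.04985065]
```

```bash
python3 -m handwheel '[[0,0,0.0006,0.02,255],[0,0,0.0012,0.043,255],[0,0,0.0018,0.066,255],[0,0,0.0024,0.09,255],[0,0,0.003,0.113,255],[0,0,0.0036,0.136,255],[0,0,0.0043,0.16,255],[0,0,0.0048,0.18,255]]'
python3 - <<'E'
from h import *
tgt(.577,.0057,.272,-33); print(monitor.observe()["wrist_torque"])
E
```

```text
time: 4.2
tcp_pos: [0.5783, 0.0079, 0.2709]
orientation: [0.378, 0.926, 0.002, 0.001]
force: [4.5, 4.0, 2.1]
gripper_width: 0.0132
gripper_force: 34.9
t 4.2 tcp [0.5783 0.0079 0.2709] alpha 45.6 tilt 0.29 F [4.5 4.  2.1] w 0.0132 q7 0.89
shift m [-0.0006 -0.0025 -0.0011] frac [-0.002  -0.0082 -0.0036] turn deg 78.6 frac 0.2184
[ 0.90575392 -0.68199998  0.04932828]
```

```bash
python3 -m handwheel '[[0,0,0.0006,0.023,255],[0,0,0.0012,0.046,255],[0,0,0.0018,0.069,255],[0,0,0.0024,0.092,255],[0,0,0.003,0.115,255],[0,0,0.0036,0.138,255],[0,0,0.0042,0.161,255],[0,0,0.0048,0.184,255]]'; python3 -m handwheel '[[0,0,0.0006,0.02,255],[0,0,0.001,0.035,255],[0,0,0.001,0.035,255],[0,0,0.001,0.035,255]]'
python3 - <<'E'
from h import *
tgt(.577,.0057,.272,-33); print(monitor.observe()["wrist_torque"])
E
```

```text
time: 5.0
tcp_pos: [0.5816, 0.0088, 0.2696]
orientation: [0.822, 0.57, 0.005, 0.002]
force: [17.4, 4.6, -7.6]
gripper_width: 0.0134
gripper_force: 33.4
time: 5.4
tcp_pos: [0.5823, 0.0084, 0.2693]
orientation: [0.878, 0.479, 0.006, 0.003]
force: [19.2, 4.2, -8.3]
gripper_width: 0.0132
gripper_force: 33.4
t 5.4 tcp [0.5823 0.0084 0.2693] alpha -32.8 tilt 0.72 F [19.2  4.2 -8.3] w 0.0132 q7 -0.32
shift m [-0.0051 -0.0029 -0.0028] frac [-0.0171 -0.0097 -0.0092] turn deg 0.2 frac 0.0006
[ 0.71646881 -3.63034792  0.04477075]
```

```bash
python3 -m handwheel '[[0,0,0,0,200],[0,0,0,0,0],[0,0,0,0,0],[0,0,0,0,0],[0,0,-0.1,0,0],[0,0,-0.25,0,0],[0,0,-0.25,0,0],[0,0,-0.25,0,0]]'; python3 -m handwheel '[[0.3,-0.3,0,0,0],[0.6,-0.6,0,0,0],[0.6,-0.6,0,0,0],[0.6,-0.6,0,0,0],[0.6,-0.6,0,0,0],[0.6,-0.6,0,0,0]]'
python3 - <<'E'
from h import *
tgt(.577,.0057,.272,-33)
f=viewer.grab_frame("top");pickle.dump(f,open("top2.pkl","wb"))
crop(f,180,170,140,90,4.5,"top2.png")
E
```

```text
time: 6.2
tcp_pos: [0.5769, 0.0052, 0.3436]
orientation: [0.879, 0.477, 0.001, -0.0]
force: [-0.2, 0.0, -1.3]
gripper_width: 0.0854
gripper_force: 0.0
time: 6.8
tcp_pos: [0.5202, 0.2629, 0.3404]
orientation: [0.876, 0.482, -0.002, -0.001]
force: [-0.9, 1.4, -0.5]
gripper_width: 0.0854
gripper_force: 0.0
t 6.8 tcp [0.5202 0.2629 0.3404] alpha -32.3 tilt 0.21 F [-0.9  1.4 -0.5] w 0.0854 q7 -0.83
shift m [-0.1868  0.1857  0.0682] frac [-0.6228  0.6191  0.2273] turn deg 0.7 frac 0.0019
```

View pics/top2.png

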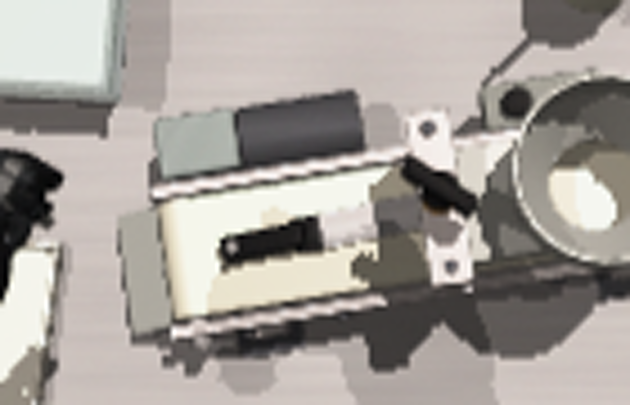

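The knob bar now runs from (405,162) to (474,208), about 56° in world, as intended. The gauge handle runs (221,252) to (320,230).

Run:
```python
from h import *
f=pickle.load(open("top2.pkl","rb"))
T=lambda u,v:(180+u/4.5-.4,170+v/4.5-.4)
for q in [(221,252),(320,230),(227,237),(317,218),(225,267),(322,248)]: print(q,at(f,T(*q),.117).round(4))
tgt(.560,.125,.15,11)
```

```text
(221, 252) [0.5533 0.1584 0.117 ]
(320, 230) [0.568  0.0882 0.117 ]
(227, 237) [0.5639 0.1541 0.117 ]
(317, 218) [0.5766 0.0902 0.117 ]
(225, 267) [0.5426 0.1555 0.117 ]
(322, 248) [0.5552 0.0868 0.117 ]
t 6.85 tcp [0.5212 0.2597 0.3407] alpha -32.5 tilt 0.19 F [ 0.4 -0.4 -0.3] w 0.0853 q7 -0.83
shift m [-0.0922  0.1055  0.1907] frac [-0.3073  0.3516  0.6358] turn deg -43.5 frac -0.1209
```

```bash
python3 -m handwheel '[[-0.1,0.1,0.1,-0.02,60],[-0.2,0.2,0.2,-0.04,120],[-0.3,0.34,0.4,-0.06,120],[-0.3,0.34,0.55,-0.08,120],[-0.3,0.34,0.55,-0.1,120],[-0.3,0.34,0.55,-0.12,120],[-0.3,0.34,0.55,-0.12,120],[-0.3,0.34,0.55,-0.12,120]]' 60
python3 - <<'E'
from h import *
tgt(.560,.128,.094,11)
E
```

```text
time: 7.65
tcp_pos: [0.5601, 0.1222, 0.1778]
orientation: [0.643, 0.766, -0.0, -0.0]
force: [1.3, 0.3, -0.0]
gripper_width: 0.0453
gripper_force: 0.0
t 7.65 tcp [0.5601 0.1222 0.1778] alpha 9.9 tilt 0.02 F [ 1.3  0.3 -0. ] w 0.0453 q7 0.19
shift m [0.0058 0.0009 0.0838] frac [0.0193 0.003  0.2793] turn deg -1.1 frac -0.003
```

```bash
python3 -m handwheel '[[0.019,0.003,0.1,-0.003,120],[0.019,0.003,0.2,-0.003,120],[0.019,0.003,0.277,-0.003,120],[0.019,0.003,0.277,-0.003,120],[0.019,0.003,0.277,-0.003,255],[0.019,0.003,0.277,-0.003,255],[0.019,0.003,0.277,-0.003,255],[0.019,0.003,0.277,-0.003,255]]' 60
python3 - <<'E'
from h import *
tgt(.560-.16*.06,.128+.06*.987,.097,11)
E
```

```text
time: 8.45
tcp_pos: [0.5619, 0.1293, 0.0966]
orientation: [0.634, 0.773, 0.002, 0.001]
force: [1.5, -0.2, 7.6]
gripper_width: 0.0168
gripper_force: 59.6
t 8.45 tcp [0.5619 0.1293 0.0966] alpha 11.3 tilt 0.23 F [ 1.5 -0.2  7.6] w 0.0168 q7 0.28
shift m [ 0.059   0.0001 -0.0004] frac [ 0.1968  0.0002 -0.0014] turn deg 0.3 frac 0.0008
```

```bash
python3 -m handwheel '[[0.01,0,0,0,255],[0.02,0,0,0,255],[0.03,0,0,0,255],[0.04,0,0,0,255]]'; python3 -m handwheel '[[0.02,0,0,0,255],[0.04,0,0,0,255],[0.06,0,0,0,255],[0.08,0,0,0,255]]'; python3 -m handwheel '[[0.04,0,0,0,255],[0.08,0,0,0,255],[0.12,0,0,0,255],[0.16,0,0,0,255]]'
```

```text
time: 8.85
tcp_pos: [0.56, 0.137, 0.0965]
orientation: [0.636, 0.772, 0.0, 0.003]
force: [2.3, -8.8, 6.2]
gripper_width: 0.0164
gripper_force: 59.3
time: 9.25
tcp_pos: [0.5552, 0.1602, 0.0966]
orientation: [0.636, 0.772, 0.0, 0.003]
force: [2.5, -10.6, 8.5]
gripper_width: 0.0169
gripper_force: 59.4
time: 9.65
tcp_pos: [0.5453, 0.2096, 0.0964]
orientation: [0.635, 0.772, 0.001, 0.002]
force: [1.4, -5.2, 7.4]
gripper_width: 0.0166
gripper_force: 59.3
```

Steady light drag of about 9 N while nipped, and the blade is now clear. Next I lift and carry it to the tray.

```bash
python3 -m handwheel '[[0.04,0,-0.1,0,255],[0.06,0,-0.25,0,255],[0.06,0,-0.4,0,255],[0.06,0,-0.5,0,255],[0.06,0,-0.5,0,255]]'
python3 - <<'E'
from h import *
tgt(.397,.380,.2,83.2)
E
```

```text
time: 10.15
tcp_pos: [0.5423, 0.2296, 0.2494]
orientation: [0.635, 0.773, 0.004, 0.001]
force: [-0.0, -1.0, -1.1]
gripper_width: 0.0171
gripper_force: 59.1
t 10.15 tcp [0.5423 0.2296 0.2494] alpha 11.2 tilt 0.44 F [-0.  -1.  -1.1] w 0.0171 q7 -0.02
shift m [ 0.1756 -0.1136  0.0492] frac [ 0.5853 -0.3787  0.164 ] turn deg -72.0 frac -0.1999
```

```bash
python3 -m handwheel '[[0.1,-0.06,0,-0.023,255],[0.2,-0.12,0,-0.046,255],[0.3,-0.18,0,-0.07,255],[0.4,-0.25,0,-0.095,255],[0.5,-0.31,0,-0.12,255],[0.585,-0.379,0,-0.145,255],[0.585,-0.379,0.05,-0.17,255],[0.585,-0.379,0.1,-0.19,255]]';python3 -m handwheel '[[0,0,0.05,-0.01,255],[0,0,0.1,-0.01,255],[0,0,0.1,-0.01,255],[0,0,0.1,-0.01,255],[0,0,0.1,-0.01,255]]'
python3 - <<'E'
from h import *
tgt(.397,.380,.025,83.2)
f=viewer.grab_frame("top");crop(f,130,190,120,120,5,"tray.png")
E
```

```text
time: 10.95
tcp_pos: [0.3923, 0.3796, 0.2134]
orientation: [0.088, 0.996, -0.0, -0.001]
force: [-0.0, -0.8, -1.4]
gripper_width: 0.0164
gripper_force: 59.0
time: 11.45
tcp_pos: [0.3945, 0.3791, 0.1852]
orientation: [0.061, 0.998, 0.0, 0.0]
force: [0.5, 0.3, -2.1]
gripper_width: 0.017
gripper_force: 59.0
t 11.45 tcp [0.3945 0.3791 0.1852] alpha 83.0 tilt 0.03 F [ 0.5  0.3 -2.1] w 0.017 q7 0.74
shift m [-0.0023  0.0011  0.1602] frac [-0.0078  0.0038  0.534 ] turn deg -0.2 frac -0.0006
```

View pics/tray.png

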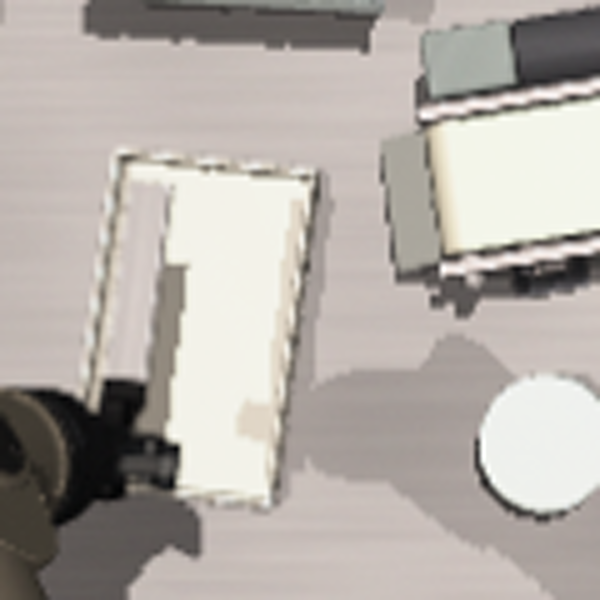

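The gauge is held level over the tray and parallel to its long side, blade end at (152,180). The leftward offset is parallax from its height, so I can lower it.

```bash
python3 -m handwheel '[[-0.008,0.004,0.15,0,255],[-0.008,0.004,0.3,0,255],[-0.008,0.004,0.42,0,255],[-0.008,0.004,0.5,0,255],[-0.008,0.004,0.54,0,255],[-0.008,0.004,0.56,0,255],[-0.008,0.004,0.575,0,255],[-0.008,0.004,0.575,0,255]]'
python3 - <<'E'
from h import *
tgt(.397,.380,.0106,83.2)
E
```

```text
time: 12.3
tcp_pos: [0.3973, 0.3804, 0.0129]
orientation: [0.061, 0.998, 0.001, 0.0]
force: [-0.4, -0.6, -1.5]
gripper_width: 0.0168
gripper_force: 59.0
t 12.3 tcp [0.3973 0.3804 0.0129] alpha 83.0 tilt 0.08 F [-0.4 -0.6 -1.5] w 0.0168 q7 0.88
shift m [ 0.0003 -0.0004  0.0023] frac [ 0.001  -0.0015  0.0077] turn deg -0.2 frac -0.0006
```

```bash
python3 -m handwheel '[[0,0,0.006,0,255],[0,0,0.006,0,255],[0,0,0.006,0,200],[0,0,0.006,0,120],[0,0,0.006,0,120],[0,0,0,0,120],[0,0,-0.15,0,120],[0,0,-0.3,0,120]]'; python3 -m handwheel '[[0,0,-0.16,0,0],[0,0,-0.32,0,0],[0,0,-0.48,0,0],[0,0,-0.5,0,0]]';python3 - <<'E'
from h import *
tgt(.46,-.361,.2,63.5); tgt(.47,.09,.28,70)
E
```

```text
time: 13.1
tcp_pos: [0.3962, 0.3789, 0.1024]
orientation: [0.061, 0.998, -0.002, -0.001]
force: [0.5, 2.1, 0.8]
gripper_width: 0.0451
gripper_force: 0.0
time: 13.5
tcp_pos: [0.3995, 0.3819, 0.2586]
orientation: [0.061, 0.998, 0.005, 0.003]
force: [-0.1, 0.5, -0.1]
gripper_width: 0.0855
gripper_force: 0.0
t 13.5 tcp [0.3995 0.3819 0.2586] alpha 83.0 tilt 0.62 F [-0.1  0.5 -0.1] w 0.0855 q7 0.71
shift m [-0.1509 -0.7304  0.0524] frac [-0.5029 -2.4346  0.1746] turn deg 19.5 frac 0.0541
t 13.5 tcp [0.3995 0.3819 0.2586] alpha 83.0 tilt 0.62 F [-0.1  0.5 -0.1] w 0.0855 q7 0.71
shift m [-0.1059 -0.2808 -0.0236] frac [-0.353  -0.936  -0.0786] turn deg 13.0 frac 0.036
```

```bash
python3 -m handwheel '[[-0.06,-0.15,-0.08,0.018,0],[-0.12,-0.31,-0.08,0.036,0],[-0.18,-0.47,-0.08,0.036,0],[-0.24,-0.63,-0.08,0.036,0],[-0.3,-0.79,-0.08,0.036,0],[-0.353,-0.936,-0.08,0.036,0]]'; python3 -c "
from h import *
tgt(.47,-.2,.25,63.2)"
```

```text
time: 14.1
tcp_pos: [0.4663, 0.0914, 0.276]
orientation: [0.173, 0.985, 0.0, -0.0]
force: [1.2, 0.1, 0.2]
gripper_width: 0.0854
gripper_force: 0.0
t 14.1 tcp [0.4663 0.0914 0.276 ] alpha 70.0 tilt 0.03 F [1.2 0.1 0.2] w 0.0854 q7 0.99
shift m [-0.1029 -0.2727  0.0259] frac [-0.343  -0.9089  0.0862] turn deg 6.8 frac 0.019
```

```bash
python3 -m handwheel '[[-0.06,-0.15,0,0.019,0],[-0.12,-0.31,0,0.019,0],[-0.18,-0.47,0,0.019,0],[-0.24,-0.63,0,0.019,0],[-0.3,-0.79,0,0.019,0],[-0.343,-0.91,0,0.019,0],[-0.343,-0.91,0,0.019,0]]'
python3 - <<'E'
from h import *
tgt(.46,-.361,.1,63.2)
f=viewer.grab_frame("top");pickle.dump(f,open("top3.pkl","wb"));crop(f,135,170,210,140,3.8,"tray2.png")
E
```

```text
time: 14.8
tcp_pos: [0.4681, -0.2051, 0.2764]
orientation: [0.237, 0.972, -0.002, 0.0]
force: [0.7, 0.6, 0.7]
gripper_width: 0.0853
gripper_force: 0.0
t 14.8 tcp [ 0.4681 -0.2051  0.2764] alpha 62.6 tilt 0.19 F [0.7 0.6 0.7] w 0.0853 q7 1.6
shift m [-0.0642 -0.1416  0.177 ] frac [-0.2141 -0.4721  0.5898] turn deg -0.6 frac -0.0017
```

View pics/tray2.png

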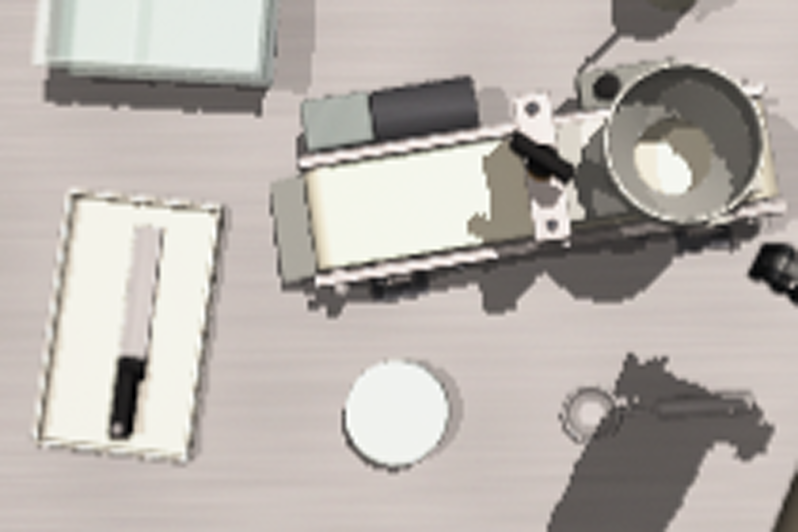

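The gauge lies flat and straight inside the tray, from (122,436) to (147,228), and the knob is unchanged. On to the cover.

```bash
python3 -m handwheel '[[-0.07,-0.15,0,-0.002,0],[-0.14,-0.3,0.1,-0.002,0],[-0.214,-0.475,0.2,-0.002,0],[-0.214,-0.475,0.35,-0.002,0],[-0.214,-0.475,0.5,-0.002,0],[-0.214,-0.475,0.6,-0.002,0],[-0.214,-0.475,0.6,-0.002,0],[-0.214,-0.475,0.6,-0.002,0]]'
python3 - <<'E'
from h import *
tgt(.46,-.362,.02,63.2)
g=viewer.grab_frame("scene");crop(g,130,250,120,100,5,"cov.png")
E
```

```text
time: 15.65
tcp_pos: [0.4636, -0.3535, 0.0965]
orientation: [0.225, 0.974, 0.0, -0.0]
force: [-0.5, -0.2, -0.0]
gripper_width: 0.0855
gripper_force: 0.0
t 15.65 tcp [ 0.4636 -0.3535  0.0965] alpha 64.0 tilt 0.05 F [-0.5 -0.2 -0. ] w 0.0855 q7 2.16
shift m [-0.0006 -0.0093  0.0765] frac [-0.002  -0.0308  0.255 ] turn deg 0.8 frac 0.0022
```

View pics/cov.png

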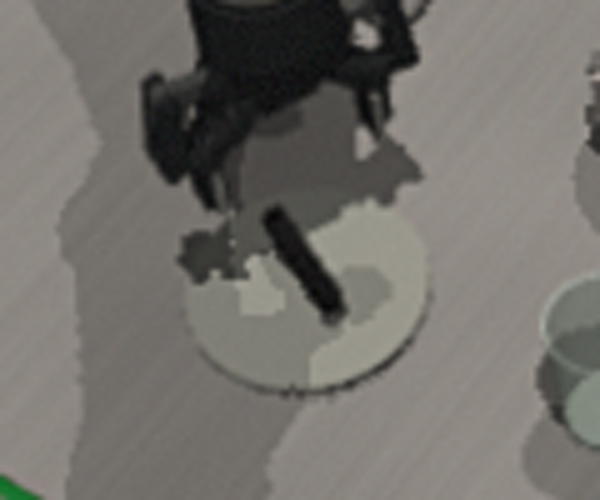

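The open fingers straddle the bar, which runs (272,215) to (333,312). Going down to grip.

```bash
python3 -m handwheel '[[-0.002,-0.031,0.1,0.002,0],[-0.002,-0.031,0.2,0.002,0],[-0.002,-0.031,0.255,0.002,0],[-0.002,-0.031,0.255,0.002,0],[-0.002,-0.031,0.255,0.002,255],[-0.002,-0.031,0.255,0.002,255],[-0.002,-0.031,0.255,0.002,255],[-0.002,-0.031,0.255,0.002,255]]' 60
python3 - <<'E'
from h import *
from workcell import monitor
tgt(.46,-.362,.02,63.2)
g=pickle.load(open("scene.pkl","rb"));
E
```

```text
time: 16.5
tcp_pos: [0.4601, -0.3632, 0.0206]
orientation: [0.232, 0.973, -0.0, 0.001]
force: [0.0, -0.4, -0.6]
gripper_width: 0.028
gripper_force: 0.0
t 16.5 tcp [ 0.4601 -0.3632  0.0206] alpha 63.2 tilt 0.08 F [ 0.  -0.4 -0.6] w 0.028 q7 2.24
shift m [0.0006 0.0011 0.0006] frac [0.002  0.0036 0.0019] turn deg 0.0 frac 0.0
```

```bash
python3 -m handwheel '[[0,0,0,0,255],[0,0,0,0,255],[0,0,0,0,255],[0,0,-0.05,0,255],[0,0,-0.15,0,255],[0,0,-0.3,0,255],[0,0,-0.3,0,255]]'
python3 - <<'E'
from h import *
tgt(.46,-.362,.32,63.2)
f=viewer.grab_frame("scene"); pickle.dump(f,open("scene4.pkl","wb"))
f=viewer.grab_frame("top"); pickle.dump(f,open("top4.pkl","wb")); crop(f,330,190,140,105,5.7,"held.png")
E
```

```text
time: 17.2
tcp_pos: [0.4615, -0.3659, 0.1153]
orientation: [0.232, 0.973, -0.002, 0.004]
force: [0.2, -1.0, -2.6]
gripper_width: 0.0128
gripper_force: 58.9
t 17.2 tcp [ 0.4615 -0.3659  0.1153] alpha 63.1 tilt 0.5 F [ 0.2 -1.  -2.6] w 0.0128 q7 2.15
shift m [ 0.0014  0.0025 -0.2047] frac [ 0.0047  0.0084 -0.6825] turn deg -0.1 frac -0.0002
```

View pics/held.png

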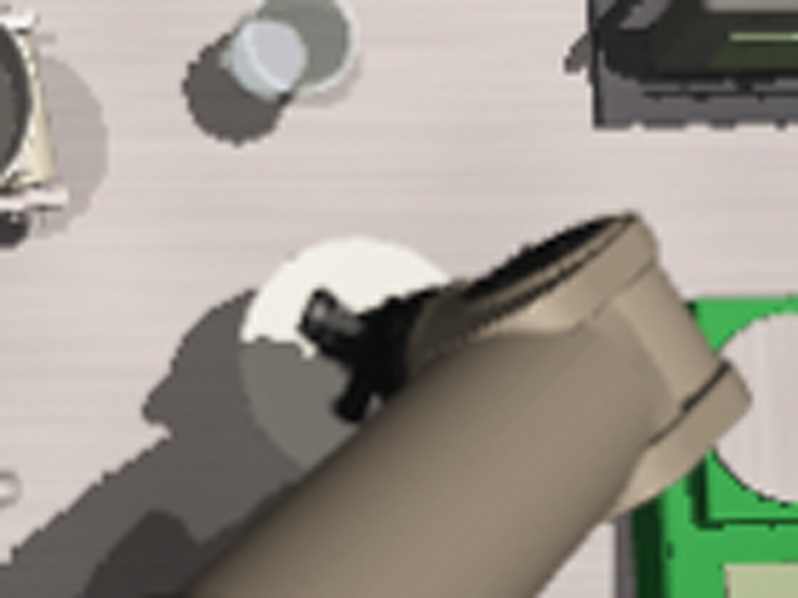

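The cover is held level, with its disc edge at (241,330), (357,237), (440,265) and (300,468). I'll fit its centre relative to the TCP.

Run:
```python
from h import *
from scipy.optimize import least_squares
f=pickle.load(open("top4.pkl","rb"))
q=[(241,330),(262,280),(310,245),(357,237),(400,243),(440,265),(255,420),(300,468)]
W=np.array([at(f,(330+u/5.7-.41,190+v/5.7-.41),.1067)[:2] for u,v in q])
r=least_squares(lambda p:np.hypot(*(W-p[:2]).T)-.069,[.46,-.36]);print(r.x.round(4),(r.fun*1e3).round(1))
r=least_squares(lambda p:np.hypot(*(W-p[:2]).T)-p[2],[.46,-.36,.07]);print(r.x.round(4))
# rim centre refit: bright rim edge from earlier picks, scene too
g=pickle.load(open("scene.pkl","rb"));f=pickle.load(open("top.pkl","rb"))
# calibrate: TCP-known knob point vs camera estimate handled already; rim in scene: outer ellipse
S=lambda u,v:(160+u/3.1-.33,140+v/3.1-.33)
W=np.array([at(g,S(*k),.24)[:2] for k in [(298,235),(440,222),(369,166),(320,186),(420,186)]])
r=least_squares(lambda p:np.hypot(*(W-p[:2]).T)-.062,[.59,-.1]);print("rim scene",r.x.round(4),(r.fun*1e3).round(1))
W=np.array([at(f,(135+u/3.8-.37,170+v/3.8-.37),.24)[:2] for u,v in [(604,143),(765,143),(685,63),(685,223)]])
r=least_squares(lambda p:np.hypot(*(W-p[:2]).T)-.062,[.59,-.1]);print("rim top",r.x.round(4),(r.fun*1e3).round(1))
```

```text
[ 0.4607 -0.3654] [-0.3  0.8 -0.  -0.7  0.6  1.8  0.3  1.6]
[ 0.4598 -0.3665  0.0702]
rim scene [ 0.6005 -0.1075] [ 2.8  0.7  4.5 -3.8 -1.2]
rim top [ 0.5939 -0.1047] [-0.6 -0.6 -0.6 -0.5]
```

The cover is centred on the TCP to 1 mm. Final TCP height should be about 0.2526. Combining the top, triangulated and knob-grip estimates puts the rim at about (0.5965, -0.1035).

```bash
python3 -m handwheel '[[0,0,-0.1,0,255],[0,0,-0.25,0,255],[0,0,-0.4,0,255],[0,0,-0.55,0,255],[0,0,-0.7,0,255],[0,0,-0.72,0,255],[0,0,-0.72,0,255]]'
python3 - <<'E'
from h import *
tgt(.5965,-.1035,.30,63.2)
E
```

```text
time: 18.0
tcp_pos: [0.4595, -0.3628, 0.3255]
orientation: [0.232, 0.973, 0.0, 0.0]
force: [-0.4, 0.3, -4.0]
gripper_width: 0.0131
gripper_force: 59.4
t 18.0 tcp [ 0.4595 -0.3628  0.3255] alpha 63.2 tilt 0.04 F [-0.4  0.3 -4. ] w 0.0131 q7 1.97
shift m [-0.0054  0.2932  0.0257] frac [-0.018   0.9773  0.0857] turn deg 0.0 frac 0.0
```

```bash
python3 -m handwheel '[[0,0.12,0,0,255],[0,0.27,0,0,255],[-0.01,0.42,0,0,255],[-0.018,0.57,0,0,255],[-0.018,0.72,0,0,255],[-0.018,0.87,0,0,255],[-0.018,0.977,0,0,255],[-0.018,0.977,0.04,0,255]]'; python3 -m handwheel '[[0,0,0,0,255],[0,0,0.02,0,255],[0,0,0.04,0,255],[0,0,0.04,0,255],[0,0,0.04,0,255]]'
python3 - <<'E'
from h import *
tgt(.5965,-.1035,.266,63.2)
f=viewer.grab_frame("top"); pickle.dump(f,open("top5.pkl","wb"))
g=viewer.grab_frame("scene"); pickle.dump(g,open("scene5.pkl","wb"))
E
```

```text
time: 18.8
tcp_pos: [0.5985, -0.0965, 0.3106]
orientation: [0.227, 0.974, 0.001, -0.002]
force: [-0.2, 0.5, -3.5]
gripper_width: 0.0124
gripper_force: 59.4
time: 19.3
tcp_pos: [0.5962, -0.1046, 0.3017]
orientation: [0.232, 0.973, 0.0, -0.0]
force: [-0.4, -0.6, -3.2]
gripper_width: 0.0125
gripper_force: 59.3
t 19.3 tcp [ 0.5962 -0.1046  0.3017] alpha 63.1 tilt 0.01 F [-0.4 -0.6 -3.2] w 0.0125 q7 1.49
shift m [0.0002 0.0011 0.0357] frac [0.0008 0.0037 0.119 ] turn deg -0.1 frac -0.0002
```

```bash
python3 -m handwheel '[[0,0.003,0.05,0,255],[0,0.003,0.1,0,255],[0,0.003,0.13,0,255],[0,0.003,0.138,0,255],[0,0.003,0.146,0,255],[0,0.003,0.15,0,255],[0,0.003,0.15,0,255]]'
python3 - <<'E'
from h import *
tgt(.5965,-.1035,.2526,63.2);print(monitor.observe()["wrist_torque"].round(2))
E
```

```text
time: 20.1
tcp_pos: [0.5971, -0.1032, 0.2569]
orientation: [0.232, 0.973, 0.0, 0.0]
force: [-0.8, -0.4, -2.6]
gripper_width: 0.013
gripper_force: 59.3
t 20.1 tcp [ 0.5971 -0.1032  0.2569] alpha 63.2 tilt 0.02 F [-0.8 -0.4 -2.6] w 0.013 q7 1.52
shift m [ 0.0004 -0.0006  0.0043] frac [ 0.0013 -0.0019  0.0144] turn deg -0.0 frac -0.0
[0.02 0.04 0.06]
```

Spigot is 4 mm in with no contact force. Lowering the rest of the way.

```bash
python3 -m handwheel '[[0,0,0.006,0,255],[0,0,0.012,0,255],[0,0,0.017,0,255],[0,0,0.017,0,255]]'
python3 - <<'E'
from h import *
tgt(.5965,-.1035,.2526,63.2);print(monitor.observe()["wrist_torque"].round(2))
E
```

```text
time: 20.5
tcp_pos: [0.597, -0.1031, 0.2524]
orientation: [0.232, 0.973, 0.0, 0.0]
force: [-3.0, 1.0, 3.5]
gripper_width: 0.013
gripper_force: 60.3
t 20.5 tcp [ 0.597  -0.1031  0.2524] alpha 63.2 tilt 0.05 F [-3.   1.   3.5] w 0.013 q7 1.53
shift m [ 0.0003 -0.0006 -0.0002] frac [ 0.0009 -0.0021 -0.0006] turn deg -0.0 frac -0.0
[ 0.26  0.58 -0.03]
```

Contact comes exactly at the expected seating height. Releasing and retreating.

```bash
python3 -m handwheel '[[0,0,0,0,200],[0,0,0,0,120],[0,0,0,0,120],[0,0,0,0,120],[0,0,-0.1,0,120],[0,0,-0.25,0,120],[0,0,-0.4,0,120],[0,0,-0.4,0,120]]'; python3 -m handwheel '[[0,-0.15,-0.1,0,120],[0,-0.3,-0.1,0,120],[0,-0.45,-0.1,0,120],[0,-0.6,-0.1,0,120],[0,-0.75,-0.1,0,120],[0,-0.9,-0.1,0,120],[0,-0.9,-0.1,0,120],[0,-0.9,-0.1,0,120]]'
python3 - <<'E'
from h import *
from scipy.optimize import least_squares
tgt(.597,-.103,.3)
f=viewer.grab_frame("top"); pickle.dump(f,open("top6.pkl","wb"))
f0=pickle.load(open("top3.pkl","rb"))
def dark(f,c,z,r=22,th=60):
    u=px(f,[*c,z]).round().astype(int);x0,y0=u-r
    m=f["color"][y0:y0+2*r,x0:x0+2*r].max(2)<th
    n,l,st,ce=cv2.connectedComponentsWithStats(m.astype(np.uint8))
    k=1+np.argmin(np.hypot(*(ce[1:]-r).T)+1e3*(st[1:,4]<15))
    P=np.argwhere(l==k)[:,::-1]+[x0,y0];W=np.array([at(f,p,z)[:2] for p in P])
    e=np.linalg.eigh(np.cov(W.T))[1][:,1];print(len(P),W.mean(0).round(4),np.degrees(np.arctan2(e[1],e[0])).round(1))
print("cover bar");dark(f,(.596,-.103),.274)
print("knob before/after");dark(f0,(.579,.0055),.29);dark(f,(.579,.0055),.29)
print("gauge");dark(f0,(.397,.38),.031);dark(f,(.397,.38),.031)
# disc outline: scan from centre for bright->edge in the changed region
d=cv2.absdiff(f["color"],f0["color"]).max(2)>25
c=px(f,[.596,-.103,.244])
print("centre px",c.round(1))
g=f["color"].max(2).astype(float)
for a in range(0,360,30):
    row=[]
    for R in np.arange(.055,.085,.003):
        q=px(f,[.596+R*np.cos(np.radians(a)),-.103+R*np.sin(np.radians(a)),.244]); row.append(int(cv2.getRectSubPix(g.astype(np.float32),(1,1),(float(q[0]),float(q[1])))[0,0]))
    print(a,row)
E
```

```text
time: 21.3
tcp_pos: [0.5995, -0.1047, 0.3779]
orientation: [0.232, 0.973, 0.001, 0.005]
force: [1.2, -0.2, -0.1]
gripper_width: 0.0452
gripper_force: 0.0
time: 22.1
tcp_pos: [0.4742, -0.3452, 0.4014]
orientation: [0.233, 0.972, 0.0, 0.0]
force: [0.5, 1.6, 0.1]
gripper_width: 0.0453
gripper_force: 0.0
t 22.1 tcp [ 0.4742 -0.3452  0.4014] alpha 63.0 tilt 0.01 F [0.5 1.6 0.1] w 0.0453 q7 1.89
shift m [0.0005 0.2715 0.1015] frac [0.0018 0.9051 0.3383] turn deg 0 frac 0.0
cover bar
109 [ 0.595  -0.1033] 153.0
knob before/after
105 [0.577  0.0054] 55.8
110 [0.5765 0.0044] 57.2
gauge
110 [0.4034 0.3729] 173.5
110 [0.4034 0.3729] 173.5
centre px [314.3 206.2]
0 [242, 242, 242, 242, 233, 215, 206, 206, 207, 205, 204]
30 [242, 242, 242, 240, 221, 204, 205, 204, 204, 202, 203]
60 [241, 241, 241, 236, 148, 53, 32, 53, 118, 160, 164]
90 [241, 241, 241, 241, 148, 118, 117, 112, 128, 201, 218]
120 [240, 241, 241, 238, 160, 86, 83, 107, 114, 81, 77]
150 [240, 241, 241, 236, 177, 85, 77, 99, 127, 116, 64]
180 [241, 241, 241, 237, 202, 106, 44, 43, 44, 54, 110]
210 [241, 241, 241, 240, 238, 215, 80, 59, 59, 60, 60]
240 [241, 242, 241, 242, 241, 231, 220, 209, 194, 180, 169]
270 [242, 242, 242, 242, 240, 210, 179, 178, 178, 178, 177]
300 [242, 242, 242, 242, 239, 218, 197, 200, 211, 210, 211]
330 [242, 242, 242, 242, 213, 220, 214, 211, 209, 208, 210]
```

```bash
python3 -c "
from workcell import robot
print(robot.sign_off())"
```

```text
the job is handed in; nothing more can be done
None
```

I handed the job in at about 22 s; I have no result from the judging. The gate is at about 5.45 rad by the knob angle, and the gauge dragged at about 9 N when drawn out. The gauge lies flat in the tray, and the cover sits at its expected seated height on the hopper.

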